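Load an air-conditioning unit in air-flow order

ROBOT

A 6-joint arm with a two-finger parallel gripper is mounted at the origin on the work surface. World frame = base frame: x ahead of the robot, y to its left, z up, the work surface at z = 0. Lengths are in m, angles in rad, forces in N, time in s.
With the tool pointing down it reaches from about 0.225 to 0.875 m from the base axis. Payload 3.4 kg.
Tool frame: the origin (TCP) lies on the front face of the gripper's body, between the roots of the fingers; the fingertips stand 73 mm ahead of it and the grasp point (between the pads) lies ahead of it (env.grip_point_offset is the z of the grasp point in the tool frame, in m); z points along the fingers, y is the line along which they close (so a half turn about z gives the same grasp; the last joint's range is limited). The gripper opens to 85 mm and grips with 20 to 120 N. Pads are 22 mm wide; open, the fingers measure 114 mm over their backs; the gripper's body (76 mm by 85 mm) begins 54 mm behind the grasp point. The pads swing forward as they close: fully open they stand 13 mm farther back than shut.
Start: joints at [-1.261, 0.276, 1.505, -0, 1.361, -0.121], TCP at [0.24, -0.522, 0.304] pointing down, gripper open.
Joint ranges: [-2.89, 2.89], [-0.75, 2.08], [0.22, 2.7], [-1.18, 4.32], [0.11, 2.71], [-2.7, 2.7]. Speed limits (rad/s): [2.57, 2.57, 3.14, 3.14, 3.14, 3.14].

INTERFACE

Orientations are given as a unit quaternion [x, y, z, w].
In Python, from station import env, optics gives the robot as it stands.
- The arm moves only by the shell command python3 -m crank 'ROWS' [FORCE]. ROWS is a JSON object of lists of equal length, an entry for each row: "hand": the closure, from -1 (fully open) to 1 (shut), so that 0 is half open; "xyz": the shift along the tool's x, y, z in units of 150 mm (1.0 is 150 mm), a list of three; "dr": the turn, a rotation vector about the tool's x, y, z in units of 90 degrees (1.0 is 90 degrees), a list of three. A call has 1 to 20 rows; each row shifts and turns the commanded pose from where the row before left it, along the tool's axes as they then stand; what a row does not reach is not made up. A row lasts 1/10 s, in which the tool goes at most 50 mm and 8.59 degrees, less where a joint would pass 70% of its speed; a pose out of reach is approached as far as the arm can. A call with a number of a shift or a turn outside -1 to 1 is refused whole. A call with a gripper value outside its range is refused whole. The fingers move at their own pace and stop on an object; FORCE is the grip in N (left out, the last holds). Time passes only in rows, so rows that do not move let the fingers close. It gives the time, the measured TCP pose, the force, the opening and the grip force at its end, in the units of the state.
- env.get_obs(): the state, without advancing time (a new reading comes with each control period).
- optics.read_camera(name): name is "scene" or "top"; returns the picture (480x640x3 uint8, blue, green, red); there is no depth.
- optics.calibration(name): a dict with "mtx" (3x3 intrinsics, pixels), "view" (4x4, takes a point from world to camera coordinates). Camera axes: x right, y down, z forward; pixel columns grow to the right and rows downward; lengths in m; the calibration is good to about 2 mm. A picture is of the moment at which its call begins. calibration takes no time and is no camera call.
- env.finish_job(): hands the job in; it is judged then, once.
The state is a dict: "clock": time; "joint_pos": joint angles; "joint_vel": joint speeds; "tau": joint torques, N m; "tcp_pos": TCP position; "ee_rot": TCP orientation; "wrist_force": force on the tool from outside, world axes, zero at the start; "moment": the same for the moment, N m; "finger_gap": finger opening in m; "grasp_force": force on a finger pad.
Only numpy, scipy, OpenCV 4.12 (cv2) and the standard library are available. Lean on these libraries where they do the work, as an engineer would, in place of code of your own. Each camera call takes 0.05 s, during which the arm holds its last target. There are 200 camera calls.

TASK

Load the open black air-conditioning case in the order the air goes through it: the blower, motor up, in the round well; the pleated filter in the bay next to the blower; the heater core in the bay next to the duct outlets; and the evaporator core in the bay between the filter and the heater core. Stand every part upright and centred in its bay, square across the case and fully down on its floor, without dropping or toppling any, and leave the thermostat, the expansion valve and the screwdriver where they are.

Things in the scene. Friction and masses are not known exactly. Their poses are not given: they have to be found in the camera images.
- case: Open lower half of an A/C unit, black, fixed, any yaw, 330 mm long. Origin on the bench under its middle; x runs with the air, from the round blower well (-x) past three cross bays to the end wall (inner face x=126) with two duct outlets; z up. Floor 4 mm up, walls 55 high, inside 166 wide. Bays have low flared ribs (to 16 mm up). When loaded only 26 mm is free between slabs: open the gripper little there.
- blower: Blower: grey squirrel-cage wheel with flange, 104 mm diameter, 51 mm tall; on it a bright steel motor can 52 mm in diameter, 51 to 98 mm up, with a 2 mm cap; 0.65 kg. White 8 mm plug on the flange beside the can. Stands motor up and is fitted so, any turn, at case x=-98 mm, y=0, in the round well, 120 mm inside diameter. Origin: centre of underside, z up.
- filter: Filter: white paper pleats in a brown cardboard frame, plain slab 22 mm thick, 150 long, 105 tall, 0.15 kg. Origin: centre of underside; x thickness, y length, z up. Stands on its long edge and is fitted so, either face forward, its thickness along the case's x, in the bay centred at case x=-16 mm, y=0 (floor 32 mm wide along x).
- evaporator: Evaporator core: all-aluminium finned slab, the thickest: 44 mm thick, 150 long, 105 tall, 0.6 kg; two 15 mm pipe stubs 18 mm high on top at y=-60 and 60. Origin: centre of underside; x thickness, y length, z up. Stands on its long edge and is fitted so, either face forward, its thickness along the case's x, in the bay centred at case x=43 mm, y=0 (floor 54 mm wide along x).
- heater_core: Heater core: aluminium fins between black plastic end tanks, slab 26 mm thick, 150 long, 105 tall, 0.4 kg; two black 12 mm stubs 14 mm high on top at y=-65 and 65. Origin: centre of underside; x thickness, y length, z up. Stands on its long edge and is fitted so, either face forward, its thickness along the case's x, in the bay centred at case x=104 mm, y=0 (floor 36 mm wide along x).
- thermostat: Bystander: a thermostat control, steel body with a 50 mm square black plate and a black knob, 58 mm tall. Origin at its underside. Not part of the job.
- expansion_valve: Bystander: an expansion valve, aluminium block 34 x 40 x 58 mm with a round brass head, 78 mm tall in all. Origin at its underside. Not part of the job.
- screwdriver: Bystander: a screwdriver 200 mm long lying on the bench near the robot's left. Origin at its underside. Not part of the job.

How it is judged:
At the end, for the whole second after the job is handed in: In the case's frame: each slab within 10 mm of its bay's centre along and 12 mm across, square within 0.12 rad; blower within 12 mm of the well's centre along and across; all undersides 1 to 8 mm above the bench (case floor is at 4), upright within 0.1 rad, released, at rest (x of filter in the frame of case between -0.026 and -0.006 m and y of filter in the frame of case between -0.012 and 0.012 m and z of filter in the frame of case between 0.001 and 0.008 m and angle between each of filter, evaporator, heater_core, blower's own z axis and vertical below 0.1 rad and angle between the x axis of each of filter, evaporator, heater_core and the x axis of case, either way round below 0.12 rad and x of evaporator in the frame of case between 0.033 and 0.053 m and y of evaporator in the frame of case between -0.012 and 0.012 m and z of evaporator in the frame of case between 0.001 and 0.008 m and x of heater_core in the frame of case between 0.094 and 0.114 m and y of heater_core in the frame of case between -0.012 and 0.012 m and z of heater_core in the frame of case between 0.001 and 0.008 m and x of blower in the frame of case between -0.11 and -0.086 m and y of blower in the frame of case between -0.012 and 0.012 m and z of blower in the frame of case between 0.001 and 0.008 m and linear speed of each of filter, evaporator, heater_core, blower below 0.02 m/s); the robot touches nothing.
It fails at once if the blower, the filter or a core is dropped or knocked over (faster than 0.7 m/s while the gripper does not hold it) ((linear speed of filter above 0.7 m/s and contact force between the fingers and filter below 0.1 N) or (linear speed of evaporator above 0.7 m/s and contact force between the fingers and evaporator below 0.1 N) or (linear speed of heater_core above 0.7 m/s and contact force between the fingers and heater_core below 0.1 N) or (linear speed of blower above 0.7 m/s and contact force between the fingers and blower below 0.1 N)).
It fails at once if the blower, the filter or a core is tipped more than 0.9 rad from upright (angle between any of filter, evaporator, heater_core, blower's own z axis and vertical above 0.9 rad).
It fails at once if the thermostat, the expansion valve or the screwdriver is moved more than 20 mm (distance of any of thermostat, expansion_valve, screwdriver from where it was at the start of the episode above 0.02 m).
It also fails if it takes over 118 s, if anything falls off the work surface, if the arm or the gripper's body presses on something with over 40 N, if the wrist force passes 120 N, or if a joint passes its speed limit or range.

## Working session

There is one attempt and no reset: what is moved stays moved. The work goes in short steps, Python scripts to look and compute and a shell command to move; the robot and the scene stay as the last step left them, time stands still between calls to the robot, and variables do not carry over. Pictures are saved under pics/ and viewed, at most 14 in all, crops included, and the job is handed in when it is done.

```bash
ls; mkdir -p pics
python3 - <<'E'
from station import env, optics
import cv2,numpy as np
np.set_printoptions(precision=4,suppress=True)
for n in("top","scene"):
    cv2.imwrite(f"pics/{n}0.png",optics.read_camera(n)); c=optics.calibration(n); print(n,c["mtx"],c["view"])
print(env.grip_point_offset, env.get_obs())
E
```

```text
pics
top [[493.9739   0.     321.6466]
 [  0.     493.9739 237.1459]
 [  0.       0.       1.    ]] [[-0.0259 -0.9996 -0.0088  0.0585]
 [-0.9968  0.0265 -0.0758  0.531 ]
 [ 0.076   0.0068 -0.9971  1.2703]
 [ 0.      0.      0.      1.    ]]
scene [[537.8277   0.     312.6448]
 [  0.     537.8277 234.7258]
 [  0.       0.       1.    ]] [[ 0.3606  0.9327  0.0073 -0.2171]
 [ 0.7725 -0.2942 -0.5627 -0.3663]
 [-0.5227  0.2086 -0.8266  1.7434]
 [ 0.      0.      0.      1.    ]]
0.0539 {'clock': 0.1, 'joint_pos': array([-1.261 ,  0.2765,  1.506 ,  0.    ,  1.3607, -0.121 ]), 'joint_vel': array([ 0.0005,  0.0004, -0.0025,  0.0005, -0.0015,  0.0003]), 'tau': array([  0.0013, -41.77  , -24.6406,  -0.0002,   0.0058,  -0.    ]), 'tcp_pos': array([ 0.24  , -0.5221,  0.3031]), 'ee_rot': array([ 0.9769,  0.2137, -0.0001, -0.0008]), 'wrist_force': array([ 0.081 , -1.0683,  0.5963]), 'moment': array([-0.0143, -0.0273,  0.0423]), 'grasp_force': 0.0, 'finger_gap': 0.08548376379188771}
```

View pics/top0.png

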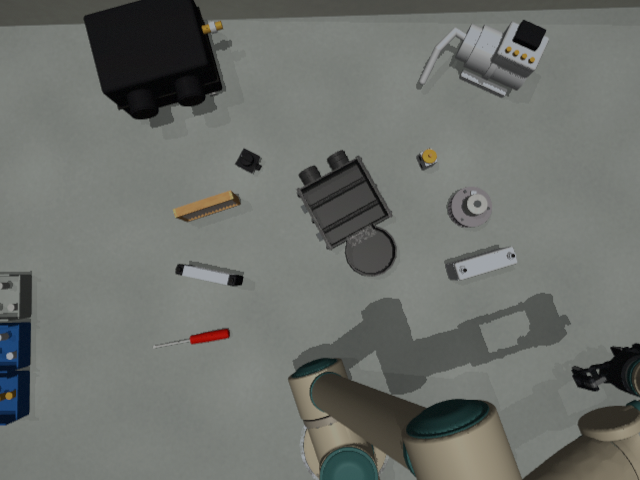

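View pics/scene0.png

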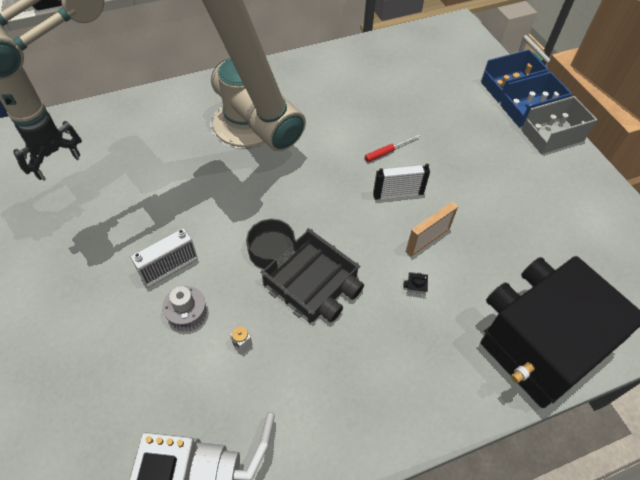

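```bash
cat > h.py <<'E'
from station import env, optics
import cv2,numpy as np
np.set_printoptions(precision=4,suppress=True)
def crop(img,x0,y0,w,h,s,name):
    c=cv2.resize(img[y0:y0+h,x0:x0+w],None,fx=s,fy=s,interpolation=cv2.INTER_CUBIC)
    for x in range(-(-x0//10)*10,x0+w,10):
        cv2.line(c,(int((x-x0+.5)*s),0),(int((x-x0+.5)*s),6),(0,255,255),1); cv2.putText(c,str(x),(int((x-x0+.5)*s)-12,18),0,.4,(0,255,255),1)
    for y in range(-(-y0//10)*10,y0+h,10):
        cv2.line(c,(0,int((y-y0+.5)*s)),(6,int((y-y0+.5)*s)),(0,255,255),1); cv2.putText(c,str(y),(8,int((y-y0+.5)*s)+4),0,.4,(0,255,255),1)
    if name: cv2.imwrite(f"pics/{name}.png",c)
    return c
def px2w(cam,u,v,z):
    c=optics.calibration(cam); V=c["view"]; R,t=V[:3,:3],V[:3,3]
    d=R.T@np.linalg.solve(c["mtx"],[u,v,1]); o=-R.T@t
    return (o+d*(z-o[2])/d[2])
def w2px(cam,p):
    c=optics.calibration(cam); q=c["view"][:3,:3]@np.asarray(p)+c["view"][:3,3]; q=c["mtx"]@q; return q[:2]/q[2]
E
python3 - <<'E'
from h import *
t=cv2.imread("pics/top0.png")
a=crop(t,290,143,112,140,4,None);b=crop(t,440,178,85,140,4,None)
cv2.imwrite("pics/c1.png",np.hstack([a,b]))
crop(t,165,180,90,115,5,"c2")
E
```

```text
(no output)
```

View pics/c1.png

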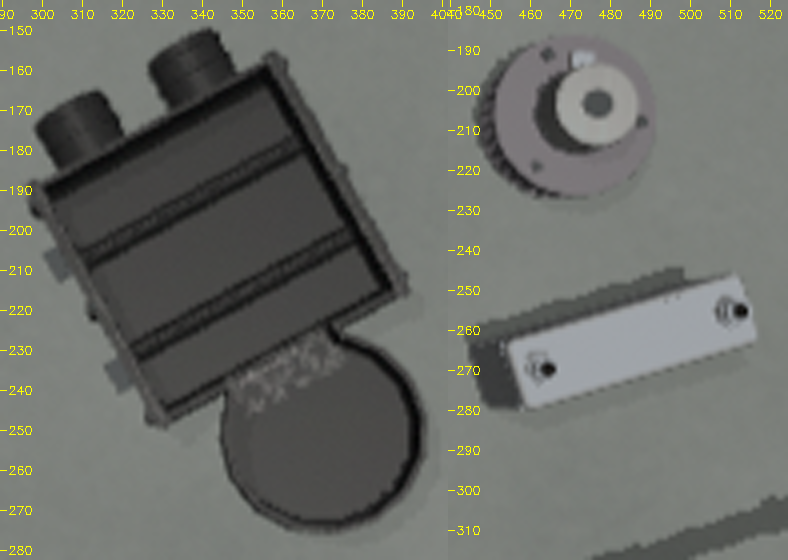

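View pics/c2.png

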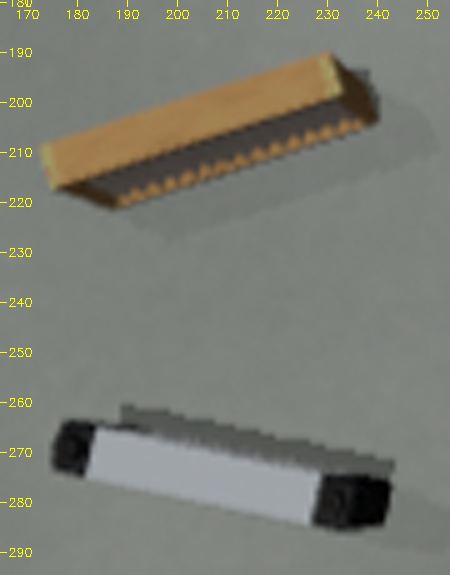

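The pictures show the case mid-view: well centre at about (370,250), outlets pointing up and left. The blower can top is at (477,203) with its plug at (473,192). The evaporator is around (486,263), the filter (203,204), the heater core (205,275). The bystanders are clear of all of these. Next I solve for the poses.

Run:
```python
from h import *
from scipy.optimize import least_squares
z=.105
def slab(P,n):
    Q=np.array([px2w("top",*p,z)[:2] for p in P]); d=Q[1]-Q[0]; e=Q[2]-Q[3]
    print(n,"c",Q.mean(0),"len",np.linalg.norm(d),np.linalg.norm(e),"th",np.linalg.norm(Q[3]-Q[0]),np.linalg.norm(Q[2]-Q[1]),"long-axis deg",np.degrees(np.arctan2(*d[::-1])),np.degrees(np.arctan2(*e[::-1])))
slab([(454.5,263),(511.2,245.7),(516.8,262.5),(459,280)],"evap")
slab([(173.1,208.5),(230.5,190.1),(233.1,198.1),(175.1,217.5)],"filt")
f=lambda x,y:(x/5+164.5,y/5+179.5)
slab([f(97,428),f(322,472),f(312,527),f(86,478)],"heat(white)")
print("blower",px2w("top",476.75,203.25,.1),"plug",px2w("top",473.2,192.5,.059))
F=[((.078,.083,.016),(312,206.5)),((.078,-.083,.016),(363,178)),((.008,.083,.016),(325,231)),((.008,-.083,.016),(376,203)),((-.098,0,.055),(370.1,250.2))]
def T(s,p):
    c,n=np.cos(s[2]),np.sin(s[2]); return [s[0]+c*p[0]-n*p[1],s[1]+n*p[0]+c*p[1],p[2]]
r=lambda s:np.concatenate([w2px("top",T(s,p))-q for p,q in F])
s=least_squares(r,[.55,0,.5]).x; print("case",s,np.degrees(s[2]),r(s).reshape(-1,2))
# overlays
for cam in("top","scene"):
    im=cv2.imread(f"pics/{cam}0.png"); S=3; o=w2px(cam,[s[0],s[1],0])-[110,90]; o=o.astype(int)
    c=crop(im,o[0],o[1],220,190,S,None)
    def pl(P,col): cv2.polylines(c,[np.int32([(w2px(cam,T(s,p))-o+.5)*S for p in P])],False,col,1)
    for x in(-.032,0,.016,.07,.086,.122): pl([(x,-.083,.004),(x,.083,.004)],(0,255,0))
    pl([(.126,.083,.055),(.126,-.083,.055),(-.032,-.083,.055)],(0,0,255)); pl([(.126,.083,.055),(-.032,.083,.055)],(0,0,255))
    for zz,rr,k in((.055,.06,(0,0,255)),(.004,.06,(0,255,0))): pl([(-.098+rr*np.cos(a),rr*np.sin(a),zz) for a in np.linspace(0,6.3,60)],k)
    cv2.imwrite(f"pics/ov_{cam}.png",c)
```

```text
evap c [ 0.453  -0.3513] len 0.14452598183197776 0.14683187918678547 th 0.0422903414308255 0.04260775329542148 long-axis deg -74.60601251474247 -74.75502705243002
filt c [0.6165 0.3335] len 0.14788479907695354 0.1498186113036675 th 0.0229166527819249 0.02098302567164833 long-axis deg -73.5707562589653 -72.85425621904221
heat(white) c [0.4417 0.3291] len 0.1121971219139976 0.11302453268265608 th 0.02477467902177854 0.027002786258333095 long-axis deg -102.47162406363097 -103.59710341904747
blower [ 0.5996 -0.3392  0.1   ] plug [ 0.6331 -0.3443  0.059 ]
case [ 0.5792 -0.0355  0.4703] 26.94506159358683 [[-2.2291  1.2572]
 [ 2.0268  0.0221]
 [-2.5766  0.026 ]
 [ 1.8441 -1.9068]
 [ 0.9106  0.5347]]
```

View pics/ov_top.png

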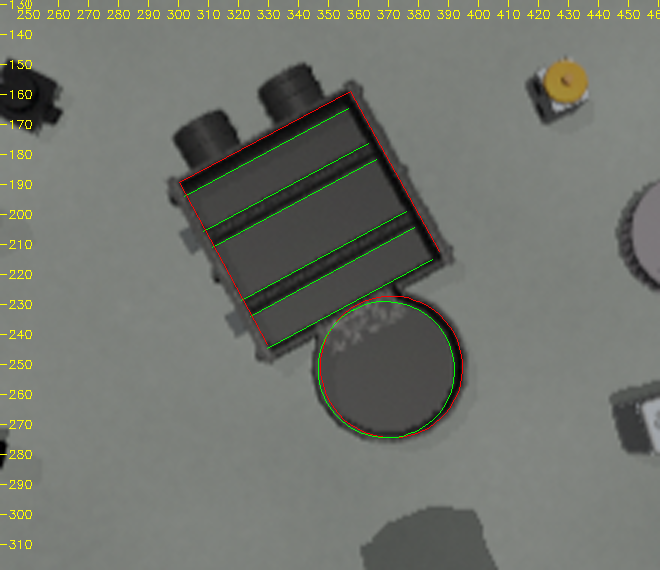

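View pics/ov_scene.png

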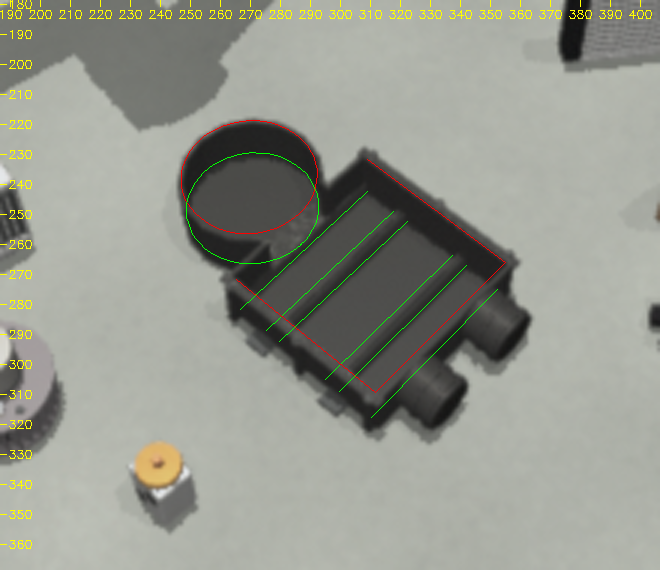

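```bash
cat >> h.py <<'E'
from scipy.spatial.transform import Rotation as Rn
CASE=(.579,-.036,np.radians(27.4))
def incase(x,y=0):
    c,s=np.cos(CASE[2]),np.sin(CASE[2]); return CASE[0]+c*x-s*y,CASE[1]+s*x+c*y
def plan(x,y,z,ydeg):
    "turn first (units of 90 deg, tool axes), then shift (units of 150 mm, turned tool axes)"
    o=env.get_obs(); a=np.radians(ydeg); ty=np.array([np.cos(a),np.sin(a),0]); tz=np.array([0,0,-1.])
    R=Rn.from_matrix(np.column_stack([np.cross(ty,tz),ty,tz])); R0=Rn.from_quat(o["ee_rot"])
    print("turn",(R0.inv()*R).as_rotvec()/(np.pi/2),"shift",R.inv().apply(np.array([x,y,z])-o["tcp_pos"])/.15,"now",o["tcp_pos"],"t",o["clock"])
E
python3 -c "
from h import *
plan(.5996,-.3392,.20,-65.3)
print(incase(-.098),incase(-.016),incase(.043),incase(.104))"
```

```text
turn [-0.001  -0.0001 -0.0002] shift [ 2.6877 -0.1062  0.6875] now [ 0.24   -0.5221  0.3031] t 0.1
(np.float64(0.4919940922566326), np.float64(-0.08109957890881746)) (np.float64(0.5647949538378175), np.float64(-0.043363196556541625)) (np.float64(0.6171760615608652), np.float64(-0.016211409254294377)) (np.float64(0.6713328000541857), np.float64(0.011860777617520572))
```

```bash
python3 -m crank '{"hand":[-1,-1,-1,-1,-1,-1,-1,-1,-1,-1,-1,-1,-1,-1,-1,-1],"xyz":[[0.1,-0.006,0],[0.2,-0.01,0],[0.3,-0.01,0],[0.3,-0.01,0],[0.3,-0.01,0],[0.3,-0.01,0],[0.3,-0.01,0],[0.3,-0.01,0],[0.3,-0.01,0],[0.2,-0.01,0.087],[0.088,-0.01,0.2],[0,0,0.2],[0,0,0.1],[0,0,0.1],[0,0,0],[0,0,0]],"dr":[[0,0,0],[0,0,0],[0,0,0],[0,0,0],[0,0,0],[0,0,0],[0,0,0],[0,0,0],[0,0,0],[0,0,0],[0,0,0],[0,0,0],[0,0,0],[0,0,0],[0,0,0],[0,0,0]]}' 60
python3 -c "
from h import *
plan(.5996,-.3392,.132,-65.3)"
```

```text
clock: 1.7
tcp_pos: [0.6002, -0.3389, 0.2008]
ee_rot: [0.977, 0.214, -0.0, -0.0]
wrist_force: [0.5, -0.3, 0.5]
finger_gap: 0.0854
grasp_force: 0.0
turn [-0.0004  0.      0.0001] shift [-0.0046 -0.0001  0.4586] now [ 0.6002 -0.3389  0.2008] t 1.7
```

```bash
python3 -m crank '{"hand":[-1,-1,-1,-1,-1,1,1,1,1,1,1,1,1,1],"xyz":[[-0.004,0,0.1],[0,0,0.15],[0,0,0.15],[0,0,0.058],[0,0,0],[0,0,0],[0,0,0],[0,0,0],[0,0,0],[0,0,0],[0,0,0],[0,0,0],[0,0,0],[0,0,0]],"dr":[[0,0,0],[0,0,0],[0,0,0],[0,0,0],[0,0,0],[0,0,0],[0,0,0],[0,0,0],[0,0,0],[0,0,0],[0,0,0],[0,0,0],[0,0,0],[0,0,0]]}' 60
python3 -c "
from h import *
x,y=incase(-.098);plan(x,y,.27,-65.3)"
```

```text
clock: 3.1
tcp_pos: [0.5999, -0.3401, 0.1342]
ee_rot: [0.977, 0.214, 0.001, 0.001]
wrist_force: [-1.3, 0.4, 6.4]
finger_gap: 0.0508
grasp_force: 64.1
turn [ 0.0013 -0.0011 -0.0003] shift [ 0.0677 -1.8693 -0.9056] now [ 0.5999 -0.3401  0.1342] t 3.1
```

```bash
python3 -m crank '{"hand":[1,1,1,1,1,1,1,1,1,1,1,1,1,1,1,1,1,1,1],"xyz":[[0,0,-0.05],[0,0,-0.15],[0,0,-0.2],[0,0,-0.2],[0,0,-0.2],[0,-0.05,-0.1],[0.01,-0.15,0],[0.01,-0.22,0],[0.01,-0.25,0],[0.01,-0.25,0],[0.01,-0.25,0],[0.01,-0.25,0],[0.01,-0.22,0],[0,-0.15,0],[0,-0.08,0],[0,0,0],[0,0,0],[0,0,0.2],[0,0,0.2]],"dr":[[0,0,0],[0,0,0],[0,0,0],[0,0,0],[0,0,0],[0,0,0],[0,0,0],[0,0,0],[0,0,0],[0,0,0],[0,0,0],[0,0,0],[0,0,0],[0,0,0],[0,0,0],[0,0,0],[0,0,0],[0,0,0],[0,0,0]]}' 80
python3 -c "
from h import *
x,y=incase(-.098);plan(x,y,.139,-65.3)
cv2.imwrite('pics/s1.png',np.hstack([crop(optics.read_camera('top'),290,150,130,140,3,None),crop(optics.read_camera('scene'),190,150,130,140,3,None)]))"
```

```text
clock: 5.0
tcp_pos: [0.4935, -0.0824, 0.2074]
ee_rot: [0.977, 0.213, 0.002, 0.002]
wrist_force: [0.1, -0.9, -7.5]
finger_gap: 0.0499
grasp_force: 85.4
turn [ 0.0024 -0.0019 -0.0009] shift [-0.0057 -0.0122  0.4557] now [ 0.4935 -0.0824  0.2074] t 5.0
```

View pics/s1.png

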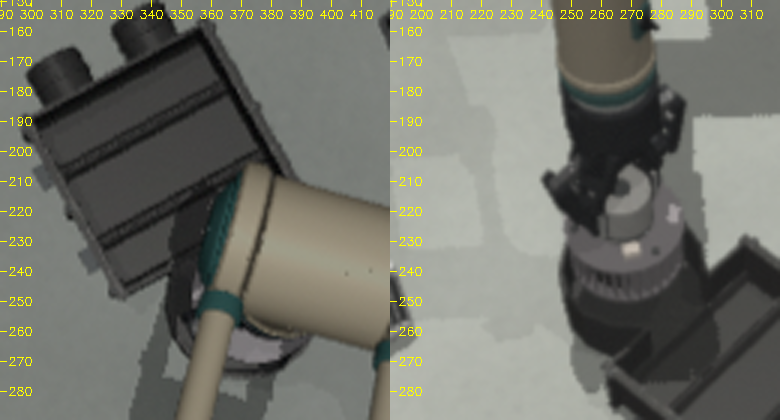

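The blower is held upright over the well, with its can top at scene pixel (268,212). I check its offset from the TCP.

```bash
python3 -c "
from h import *
p=px2w('scene',267.8,211.8,.173);print(p)
x,y=incase(-.098);plan(x,y,.139,-65.3)"
```

```text
[ 0.497  -0.0791  0.173 ]
turn [-0.0035  0.0046 -0.001 ] shift [0.0149 0.0063 0.4297] now [ 0.4896 -0.0812  0.2035] t 5.1
```

```bash
python3 -m crank '{"hand":[1,1,1,1,1,1,1],"xyz":[[-0.01,-0.01,0.1],[0,0,0.1],[0,0,0.1],[0,0,0.06],[0,0,0.03],[0,0,0],[0,0,0]],"dr":[[0,0,0],[0,0,0],[0,0,0],[0,0,0],[0,0,0],[0,0,0],[0,0,0]]}' 80
python3 -c "
from h import *
x,y=incase(-.098);plan(x,y,.139,-65.3)"
```

```text
clock: 5.8
tcp_pos: [0.4904, -0.0803, 0.1493]
ee_rot: [0.977, 0.214, 0.001, 0.0]
wrist_force: [-0.2, 0.1, -5.6]
finger_gap: 0.0504
grasp_force: 86.2
turn [ 0.0007 -0.0006 -0.0003] shift [0.0075 0.0093 0.069 ] now [ 0.4904 -0.0803  0.1493] t 5.8
```

```bash
python3 -m crank '{"hand":[1,1,1,1,1],"xyz":[[0,0.005,0.02],[0,0,0.02],[0,0,0.02],[0,0,0.01],[0,0,0]],"dr":[[0,0,0],[0,0,0],[0,0,0],[0,0,0],[0,0,0]]}' 80
```

```text
clock: 6.3
tcp_pos: [0.4898, -0.0805, 0.1383]
ee_rot: [0.977, 0.214, -0.0, -0.0]
wrist_force: [-1.4, 0.4, -3.4]
finger_gap: 0.0506
grasp_force: 86.6
```

```bash
python3 -m crank '{"hand":[1,1,0.2,-0.3,-0.6,-0.6,-0.6,-0.6,-0.6,-0.6,-0.6,-0.6],"xyz":[[0,0,0.012],[0,0,0],[0,0,0],[0,0,0],[0,0,0],[0,0,0],[0,0,0],[0,0,-0.1],[0,0,-0.2],[0,0,-0.3],[0,0,-0.3],[0,0,-0.1]],"dr":[[0,0,0],[0,0,0],[0,0,0],[0,0,0],[0,0,0],[0,0,0],[0,0,0],[0,0,0],[0,0,0],[0,0,0],[0,0,0],[0,0,0]]}' 80
python3 -c "
from h import *
plan(.453,-.3513,.27,15.3)"
```

```text
clock: 7.5
tcp_pos: [0.492, -0.0812, 0.2911]
ee_rot: [0.977, 0.214, 0.004, 0.002]
wrist_force: [-0.1, -0.1, -0.2]
finger_gap: 0.0685
grasp_force: 0.0
turn [ 0.006  -0.0008 -0.8957] shift [-1.6684 -0.726   0.1404] now [ 0.492  -0.0812  0.2911] t 7.5
```

```bash
python3 -m crank '{"hand":[-1,-1,-1,-1,-1,-1,-1,-1,-1,-1,-1,-1,-1,-1,-1,-1,-1,-1,-1],"xyz":[[0,0,0],[0,0,0],[0,0,0],[0,0,0],[0,0,0],[0,0,0],[0,0,0],[0,0,0],[0,0,0],[0,0,0],[-0.1,-0.06,0],[-0.25,-0.12,0],[-0.3,-0.12,0],[-0.3,-0.12,0],[-0.3,-0.12,0],[-0.25,-0.12,0.04],[-0.17,-0.066,0.1],[0,0,0],[0,0,0]],"dr":[[0.003,0,-0.06],[0.003,0,-0.09],[0,0,-0.093],[0,0,-0.093],[0,0,-0.093],[0,0,-0.093],[0,0,-0.093],[0,0,-0.093],[0,0,-0.093],[0,0,-0.094],[0,0,0],[0,0,0],[0,0,0],[0,0,0],[0,0,0],[0,0,0],[0,0,0],[0,0,0],[0,0,0]]}' 80
python3 -c "
from h import *
cv2.imwrite('pics/s2.png',np.hstack([crop(optics.read_camera('top'),290,150,130,140,3,None),crop(optics.read_camera('scene'),120,190,130,140,3,None)]))
plan(.453,-.3513,.139,15.3)"
```

```text
clock: 9.4
tcp_pos: [0.4503, -0.3509, 0.2626]
ee_rot: [0.608, 0.794, 0.002, -0.005]
wrist_force: [0.3, 1.1, 0.5]
finger_gap: 0.085
grasp_force: 0.0
turn [-0.0014 -0.006  -0.0004] shift [-0.0128  0.0111  0.8305] now [ 0.4509 -0.3499  0.2636] t 9.5
```

View pics/s2.png

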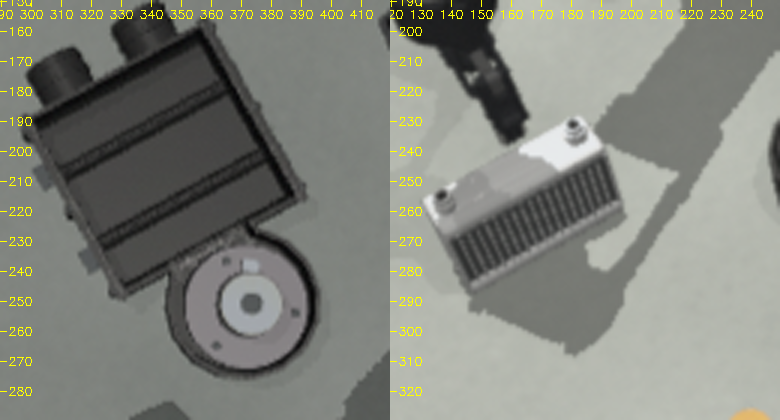

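The blower is seated in the well with its can top at (373.2,250.5). The evaporator stubs are at scene (135.5,254.5) and (181,232). I cross-check both.

```bash
python3 -c "
from h import *
b=px2w('top',373.2,250.5,.104);c,s=np.cos(CASE[2]),np.sin(CASE[2]);d=b[:2]-CASE[:2];print('blower in case',c*d[0]+s*d[1],-s*d[0]+c*d[1])
p=px2w('scene',135.5,254.5,.123);q=px2w('scene',181.2,231.8,.123);print(p,q,(p+q)/2,np.linalg.norm(p-q),np.degrees(np.arctan2(*(p-q)[1::-1])))
plan(.453,-.3513,.139,15.3)"
```

```text
blower in case -0.0996152691332941 0.0012251095802562131
[ 0.469  -0.4123  0.123 ] [ 0.4427 -0.2929  0.123 ] [ 0.4558 -0.3526  0.123 ] 0.12233462394374978 -77.54798174393729
turn [-0.0014 -0.006  -0.0004] shift [-0.0128  0.0111  0.8305] now [ 0.4509 -0.3499  0.2636] t 9.5
```

```bash
python3 -m crank '{"hand":[-1,-1,-1,-1,-1,-1,-1,1,1,1,1,1,1,1,1,1],"xyz":[[0,0.01,0.1],[0,0,0.2],[0,0,0.2],[0,0,0.15],[0,0,0.1],[0,0,0.06],[0,0,0],[0,0,0],[0,0,0],[0,0,0],[0,0,0],[0,0,0],[0,0,0],[0,0,0],[0,0,0],[0,0,0]],"dr":[[0,0,0],[0,0,0],[0,0,0],[0,0,0],[0,0,0],[0,0,0],[0,0,0],[0,0,0],[0,0,0],[0,0,0],[0,0,0],[0,0,0],[0,0,0],[0,0,0],[0,0,0],[0,0,0]]}' 80
python3 -c "
from h import *
x,y=incase(.043);plan(x,y,.29,27.4)"
```

```text
clock: 11.1
tcp_pos: [0.4523, -0.3498, 0.1432]
ee_rot: [0.607, 0.794, 0.002, -0.003]
wrist_force: [1.3, 1.2, 5.7]
finger_gap: 0.0428
grasp_force: 82.8
turn [ 0.0001 -0.0044 -0.1354] shift [ 1.4687  1.9991 -0.9785] now [ 0.4523 -0.3498  0.1432] t 11.1
```

```bash
python3 -m crank '{"hand":[1,1,1,1,1,1,1,1,1,1,1,1,1,1,1,1,1,1,1],"xyz":[[0,0,-0.05],[0,0,-0.15],[0,0,-0.22],[0,0,-0.23],[0,0,-0.2],[0,0,-0.13],[0.06,0.08,0],[0.12,0.16,0],[0.17,0.23,0],[0.19,0.26,0],[0.19,0.26,0],[0.19,0.26,0],[0.19,0.26,0],[0.17,0.23,0],[0.12,0.16,0],[0.07,0.1,0],[0,0,0],[0,0,0],[0,0,0]],"dr":[[0,0,0],[0,0,0],[0,0,-0.02],[0,0,-0.05],[0,0,-0.04],[0,0,-0.025],[0,0,0],[0,0,0],[0,0,0],[0,0,0],[0,0,0],[0,0,0],[0,0,0],[0,0,0],[0,0,0],[0,0,0],[0,0,0],[0,0,0],[0,0,0]]}' 80
python3 -c "
from h import *
x,y=incase(.043);plan(x,y,.19,27.4)"
```

```text
clock: 13.0
tcp_pos: [0.6164, -0.0179, 0.29]
ee_rot: [0.52, 0.854, 0.001, -0.005]
wrist_force: [-0.5, -0.3, -5.6]
finger_gap: 0.043
grasp_force: 82.9
turn [-0.0018 -0.0061 -0.001 ] shift [0.0075 0.0098 0.6669] now [ 0.6164 -0.0179  0.29  ] t 13.0
```

```bash
python3 -m crank '{"hand":[1,1,1,1,1,1,1,1,1,1],"xyz":[[0.007,0.01,0.1],[0,0,0.2],[0,0,0.2],[0,0,0.15],[0,0,0.1],[0,0,0.07],[0,0,0.05],[0,0,0.03],[0,0,0],[0,0,0]],"dr":[[0,-0.006,0],[0,0,0],[0,0,0],[0,0,0],[0,0,0],[0,0,0],[0,0,0],[0,0,0],[0,0,0],[0,0,0]]}' 80
python3 -c "
from h import *
x,y=incase(.043);plan(x,y,.147,27.4)"
```

```text
clock: 14.0
tcp_pos: [0.6184, -0.0152, 0.1565]
ee_rot: [0.52, 0.854, -0.0, 0.001]
wrist_force: [-1.0, -0.2, -5.6]
finger_gap: 0.0427
grasp_force: 83.0
turn [ 0.0003  0.0006 -0.0002] shift [-0.0022 -0.01    0.063 ] now [ 0.6184 -0.0152  0.1565] t 14.0
```

Bottom is about 13 mm up, below the rib tops, with no contact force. I ease it down.

```bash
python3 -m crank '{"hand":[1,1,1,1,1],"xyz":[[-0.002,-0.009,0.02],[0,0,0.02],[0,0,0.015],[0,0,0.01],[0,0,0]],"dr":[[0,0,0],[0,0,0],[0,0,0],[0,0,0],[0,0,0]]}' 80
```

```text
clock: 14.5
tcp_pos: [0.617, -0.0162, 0.1473]
ee_rot: [0.52, 0.854, -0.0, 0.0]
wrist_force: [-1.0, -2.2, 3.4]
finger_gap: 0.0427
grasp_force: 84.2
```

```bash
python3 -m crank '{"hand":[0.2,-0.1,-0.3,-0.3,-0.3,-0.3,-0.3,-0.3,-0.3,-0.3],"xyz":[[0,0,0],[0,0,0],[0,0,0],[0,0,0],[0,0,0],[0,0,-0.1],[0,0,-0.2],[0,0,-0.3],[0,0,-0.3],[0,0,-0.1]],"dr":[[0,0,0],[0,0,0],[0,0,0],[0,0,0],[0,0,0],[0,0,0],[0,0,0],[0,0,0],[0,0,0],[0,0,0]]}' 80
python3 -c "
from h import *
plan(.6165,.3335,.26,16.8)"
```

```text
clock: 15.5
tcp_pos: [0.6189, -0.0161, 0.3014]
ee_rot: [0.52, 0.854, 0.002, 0.004]
wrist_force: [0.5, 0.0, 0.3]
finger_gap: 0.0558
grasp_force: 0.0
turn [0.0049 0.003  0.1176] shift [2.2355 0.6586 0.2763] now [ 0.6189 -0.0161  0.3014] t 15.5
```

```bash
python3 -m crank '{"hand":[-0.3,-0.6,-0.6,-0.6,-0.6,-0.6,-0.6,-0.6,-0.6,-0.6,-0.6,-0.6,-0.6],"xyz":[[0,0,0],[0,0,0],[0.1,0.03,0],[0.25,0.07,0],[0.3,0.09,0],[0.3,0.09,0],[0.3,0.09,0],[0.3,0.09,0],[0.3,0.09,0.07],[0.25,0.07,0.1],[0.135,0.039,0.1],[0,0,0],[0,0,0]],"dr":[[0,0,0.06],[0,0,0.058],[0,0,0],[0,0,0],[0,0,0],[0,0,0],[0,0,0],[0,0,0],[0,0,0],[0,0,0],[0,0,0],[0,0,0],[0,0,0]]}' 60
python3 -c "
from h import *
t=optics.read_camera('top');s=optics.read_camera('scene')
cv2.imwrite('pics/s3.png',np.hstack([crop(t,290,150,130,140,3,None),crop(s,380,180,130,140,3,None)]))
plan(.6165,.3335,.138,16.8)"
```

```text
clock: 16.8
tcp_pos: [0.6144, 0.3334, 0.2543]
ee_rot: [0.596, 0.803, -0.002, -0.0]
wrist_force: [0.1, 0.5, -0.4]
finger_gap: 0.0684
grasp_force: 0.0
turn [-0.0001  0.0007 -0.0009] shift [0.0054 0.0101 0.7857] now [0.6153 0.3323 0.2558] t 16.9
```

View pics/s3.png

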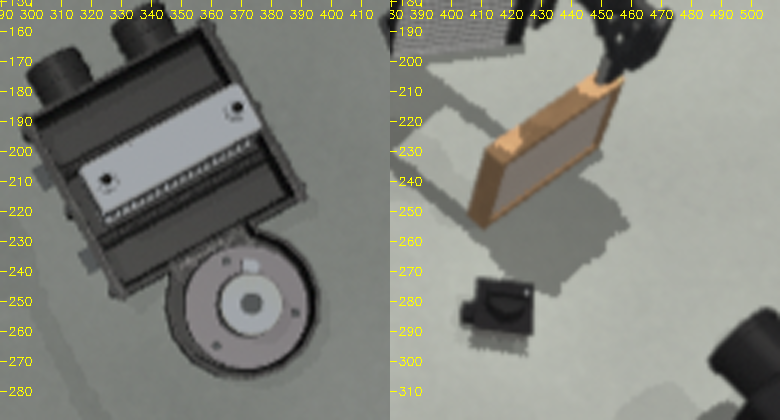

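The evaporator stands square in the middle bay, stubs at top (324.8,209.5) and (368.5,185.2). The filter's top ends are at scene (415.5,229.5) and (451,208).

```bash
python3 -c "
from h import *
c,s=np.cos(CASE[2]),np.sin(CASE[2])
p=px2w('top',324.8,209.5,.125);q=px2w('top',368.5,185.2,.125);d=((p+q)/2)[:2]-CASE[:2];print('evap in case',c*d[0]+s*d[1],-s*d[0]+c*d[1],np.degrees(np.arctan2(*(p-q)[1::-1]))-90)
p=px2w('scene',415.5,229.5,.105);q=px2w('scene',451.2,207.8,.105);print(p,q,(p+q)/2,np.degrees(np.arctan2(*(p-q)[1::-1])))"
```

```text
evap in case 0.04337289534805805 -0.003471819000492862 27.710473047281923
[0.6358 0.2692 0.105 ] [0.607  0.3897 0.105 ] [0.6214 0.3294 0.105 ] -76.5507387780727
```

```bash
python3 -m crank '{"hand":[-0.6,-0.6,-0.6,-0.6,-0.6,-0.6,-0.3,0,1,1,1,1,1,1,1,1],"xyz":[[0,0.012,0.1],[0,0,0.2],[0,0,0.2],[0,0,0.15],[0,0,0.1],[0,0,0.035],[0,0,0],[0,0,0],[0,0,0],[0,0,0],[0,0,0],[0,0,0],[0,0,0],[0,0,0],[0,0,0],[0,0,0]],"dr":[[0,0,0.008],[0,0,0],[0,0,0],[0,0,0],[0,0,0],[0,0,0],[0,0,0],[0,0,0],[0,0,0],[0,0,0],[0,0,0],[0,0,0],[0,0,0],[0,0,0],[0,0,0],[0,0,0]]}' 50
python3 -c "
from h import *
x,y=incase(-.016);plan(x,y,.29,27.4)"
```

```text
clock: 18.5
tcp_pos: [0.6173, 0.3344, 0.1392]
ee_rot: [0.601, 0.799, 0.001, 0.001]
wrist_force: [-0.2, 0.2, 6.0]
finger_gap: 0.0218
grasp_force: 51.0
turn [ 0.0015  0.0001 -0.1261] shift [-2.075  -1.4696 -1.0053] now [0.6173 0.3344 0.1392] t 18.5
```

```bash
python3 -m crank '{"hand":[1,1,1,1,1,1,1,1,1,1,1,1,1,1,1,1,1,1,1,1],"xyz":[[0,0,-0.05],[0,0,-0.15],[0,0,-0.22],[0,0,-0.23],[0,0,-0.22],[0,0,-0.14],[-0.08,-0.05,0],[-0.16,-0.1,0],[-0.23,-0.17,0],[-0.26,-0.19,0],[-0.26,-0.19,0],[-0.26,-0.19,0],[-0.26,-0.19,0],[-0.23,-0.17,0],[-0.16,-0.11,0],[-0.1,-0.07,0],[-0.075,-0.04,0],[0,0,0],[0,0,0],[0,0,0]],"dr":[[0,0,0],[0,0,0],[0,0,-0.02],[0,0,-0.05],[0,0,-0.04],[0,0,-0.016],[0,0,0],[0,0,0],[0,0,0],[0,0,0],[0,0,0],[0,0,0],[0,0,0],[0,0,0],[0,0,0],[0,0,0],[0,0,0],[0,0,0],[0,0,0],[0,0,0]]}' 50
python3 -c "
from h import *
x,y=incase(-.016);plan(x,y,.155,27.4)"
```

```text
clock: 20.5
tcp_pos: [0.5639, -0.0427, 0.2889]
ee_rot: [0.519, 0.855, -0.0, -0.001]
wrist_force: [0.0, 0.6, -1.4]
finger_gap: 0.0217
grasp_force: 50.2
turn [-0.0005 -0.0005  0.0004] shift [-0.0067  0.0035  0.8926] now [ 0.5639 -0.0427  0.2889] t 20.5
```

```bash
python3 -m crank '{"hand":[1,1,1,1,1,1,1,1,1,1],"xyz":[[-0.007,0.003,0.1],[0,0,0.2],[0,0,0.2],[0,0,0.15],[0,0,0.1],[0,0,0.07],[0,0,0.05],[0,0,0.02],[0,0,0],[0,0,0]],"dr":[[0,0,0],[0,0,0],[0,0,0],[0,0,0],[0,0,0],[0,0,0],[0,0,0],[0,0,0],[0,0,0],[0,0,0]]}' 50
python3 -c "
from h import *
x,y=incase(-.016);plan(x,y,.143,27.4)"
```

```text
clock: 21.5
tcp_pos: [0.5653, -0.0445, 0.1565]
ee_rot: [0.52, 0.854, -0.0, 0.001]
wrist_force: [-1.1, -0.2, -1.4]
finger_gap: 0.0213
grasp_force: 50.2
turn [ 0.0004  0.0006 -0.0001] shift [0.0081 0.0005 0.09  ] now [ 0.5653 -0.0445  0.1565] t 21.5
```

```bash
python3 -m crank '{"hand":[1,1,1,1,1,1],"xyz":[[0.007,0,0.025],[0,0,0.025],[0,0,0.02],[0,0,0.015],[0,0,0.01],[0,0,0]],"dr":[[0,0,0],[0,0,0],[0,0,0],[0,0,0],[0,0,0],[0,0,0]]}' 50
```

```text
clock: 22.1
tcp_pos: [0.5642, -0.0435, 0.1432]
ee_rot: [0.52, 0.854, -0.0, 0.0]
wrist_force: [-3.3, 0.6, 10.0]
finger_gap: 0.0213
grasp_force: 51.6
```

```bash
python3 -m crank '{"hand":[0.45,0.3,0.25,0.25,0.25,0.25,0.25,0.25,0.25,0.25],"xyz":[[0,0,0],[0,0,0],[0,0,0],[0,0,0],[0,0,0],[0,0,-0.1],[0,0,-0.2],[0,0,-0.3],[0,0,-0.3],[0,0,-0.1]],"dr":[[0,0,0],[0,0,0],[0,0,0],[0,0,0],[0,0,0],[0,0,0],[0,0,0],[0,0,0],[0,0,0],[0,0,0]]}' 50
python3 -c "
from h import *
plan(.4417,.3291,.26,-13)"
```

```text
clock: 23.1
tcp_pos: [0.5662, -0.0438, 0.2966]
ee_rot: [0.52, 0.854, 0.001, 0.004]
wrist_force: [0.9, -0.0, -0.0]
finger_gap: 0.0321
grasp_force: 0.0
turn [0.0051 0.002  0.4488] shift [ 2.2355 -1.368   0.2442] now [ 0.5662 -0.0438  0.2966] t 23.1
```

```bash
python3 -m crank '{"hand":[0.25,-0.5,-0.5,-0.5,-0.5,-0.5,-0.5,-0.5,-0.5,-0.5,-0.5,-0.5,-0.5,-0.5,-0.5,-0.5],"xyz":[[0,0,0],[0,0,0],[0,0,0],[0,0,0],[0,0,0],[0.1,-0.06,0],[0.2,-0.12,0],[0.27,-0.17,0],[0.27,-0.17,0],[0.27,-0.17,0],[0.27,-0.17,0],[0.27,-0.17,0.07],[0.27,-0.16,0.07],[0.2,-0.12,0.1],[0.115,-0.058,0],[0,0,0]],"dr":[[0.003,0,0.09],[0,0,0.09],[0,0,0.09],[0,0,0.09],[0,0,0.089],[0,0,0],[0,0,0],[0,0,0],[0,0,0],[0,0,0],[0,0,0],[0,0,0],[0,0,0],[0,0,0],[0,0,0],[0,0,0]]}' 60
python3 -c "
from h import *
t=optics.read_camera('top');s=optics.read_camera('scene')
cv2.imwrite('pics/s4.png',np.hstack([crop(t,290,150,130,140,3,None),crop(s,340,130,130,140,3,None)]))
plan(.4417,.3291,.139,-13)"
```

```text
clock: 24.7
tcp_pos: [0.4378, 0.3321, 0.2547]
ee_rot: [0.781, 0.625, -0.003, -0.001]
wrist_force: [0.0, -0.7, -0.6]
finger_gap: 0.0642
grasp_force: 0.0
turn [-0.0027  0.0025  0.0018] shift [0.0002 0.0176 0.7752] now [0.4391 0.3297 0.2553] t 24.8
```

View pics/s4.png

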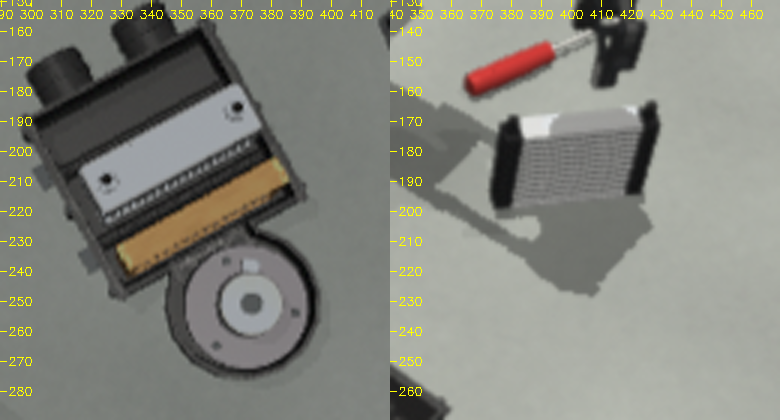

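The filter is in its bay, top face centred at about (357,220). The heater core's white top runs from scene (383.5,172) to (422,169).

```bash
python3 -c "
from h import *
c,s=np.cos(CASE[2]),np.sin(CASE[2])
P=[px2w('top',289.5+a/3,149.5+b/3,.109)[:2] for a,b in((118,245),(280,155),(288,178),(125,272))]
d=np.mean(P,0)-CASE[:2];print('filter in case',c*d[0]+s*d[1],-s*d[0]+c*d[1],[np.degrees(np.arctan2(*(p-q)[::-1]))-90 for p,q in((P[0],P[1]),(P[3],P[2]))])
p=px2w('scene',383.5,172,.105);q=px2w('scene',422.2,169,.105);print(p,q,(p+q)/2,np.linalg.norm(p-q),np.degrees(np.arctan2(*(p-q)[1::-1])))"
```

```text
filter in case -0.016449359138992176 -8.102968865851198e-05 [np.float64(27.616888025937016), np.float64(28.503768482249)]
[0.4308 0.2757 0.105 ] [0.4591 0.3812 0.105 ] [0.445  0.3285 0.105 ] 0.10923468146936648 -105.01247535240617
```

```bash
python3 -m crank '{"hand":[-0.5,-0.5,-0.5,-0.5,-0.5,-0.5,-0.3,0,1,1,1,1,1,1,1,1],"xyz":[[0,0.024,0.1],[0,0,0.2],[0,0,0.2],[0,0,0.15],[0,0,0.1],[0,0,0.025],[0,0,0],[0,0,0],[0,0,0],[0,0,0],[0,0,0],[0,0,0],[0,0,0],[0,0,0],[0,0,0],[0,0,0]],"dr":[[0,0,0.008],[0,0,0],[0,0,0],[0,0,0],[0,0,0],[0,0,0],[0,0,0],[0,0,0],[0,0,0],[0,0,0],[0,0,0],[0,0,0],[0,0,0],[0,0,0],[0,0,0],[0,0,0]]}' 70
python3 -c "
from h import *
x,y=incase(.104);plan(x,y,.29,27.4)"
```

```text
clock: 26.4
tcp_pos: [0.4432, 0.3285, 0.1403]
ee_rot: [0.787, 0.617, -0.002, -0.0]
wrist_force: [-0.1, -0.8, 6.2]
finger_gap: 0.0254
grasp_force: 69.6
turn [-0.002   0.0007 -0.4571] shift [-2.5739  0.3786 -0.9981] now [0.4432 0.3285 0.1403] t 26.4
```

```bash
python3 -m crank '{"hand":[1,1,1,1,1,1,1,1,1,1,1,1,1,1,1,1,1,1,1,1],"xyz":[[0,0,-0.05],[0,0,-0.15],[0,0,-0.22],[0,0,-0.23],[0,0,-0.22],[0,0,-0.13],[0,0,0],[-0.1,0.02,0],[-0.2,0.03,0],[-0.27,0.04,0],[-0.29,0.04,0],[-0.29,0.04,0],[-0.29,0.04,0],[-0.29,0.04,0],[-0.27,0.04,0],[-0.24,0.04,0],[-0.2,0.03,0],[-0.134,0.019,0],[0,0,0],[0,0,0]],"dr":[[0,0,0],[0,0,-0.04],[0,0,-0.09],[0,0,-0.09],[0,0,-0.09],[0,0,-0.09],[0,0,-0.057],[0,0,0],[0,0,0],[0,0,0],[0,0,0],[0,0,0],[0,0,0],[0,0,0],[0,0,0],[0,0,0],[0,0,0],[0,0,0],[0,0,0],[0,0,0]]}' 70
python3 -c "
from h import *
x,y=incase(.104);plan(x,y,.157,27.4)"
```

```text
clock: 28.4
tcp_pos: [0.6711, 0.0116, 0.2876]
ee_rot: [0.52, 0.854, -0.003, -0.003]
wrist_force: [0.3, 0.5, -4.3]
finger_gap: 0.0253
grasp_force: 69.3
turn [-0.0046 -0.0015 -0.0012] shift [0.0009 0.0025 0.8707] now [0.6711 0.0116 0.2876] t 28.4
```

```bash
python3 -m crank '{"hand":[1,1,1,1,1,1,1,1,1,1],"xyz":[[0,0,0.1],[0,0,0.2],[0,0,0.2],[0,0,0.15],[0,0,0.1],[0,0,0.07],[0,0,0.05],[0,0,0],[0,0,0],[0,0,0]],"dr":[[0,0,0],[0,0,0],[0,0,0],[0,0,0],[0,0,0],[0,0,0],[0,0,0],[0,0,0],[0,0,0],[0,0,0]]}' 70
python3 -c "
from h import *
x,y=incase(.104);plan(x,y,.144,27.4)"
```

```text
clock: 29.4
tcp_pos: [0.6715, 0.0116, 0.1593]
ee_rot: [0.52, 0.854, -0.002, -0.001]
wrist_force: [0.4, -0.5, -3.2]
finger_gap: 0.0255
grasp_force: 69.3
turn [-0.0022  0.0005 -0.0002] shift [ 0.0021 -0.0004  0.1019] now [0.6715 0.0116 0.1593] t 29.4
```

```bash
python3 -m crank '{"hand":[1,1,1,1,1,1,1],"xyz":[[0,0,0.025],[0,0,0.025],[0,0,0.02],[0,0,0.02],[0,0,0.01],[0,0,0.007],[0,0,0]],"dr":[[-0.002,0,0],[0,0,0],[0,0,0],[0,0,0],[0,0,0],[0,0,0],[0,0,0]]}' 70
```

```text
clock: 30.1
tcp_pos: [0.6707, 0.0116, 0.1443]
ee_rot: [0.52, 0.854, -0.001, -0.0]
wrist_force: [-3.4, 0.5, 8.0]
finger_gap: 0.0251
grasp_force: 70.7
```

Seated with 8 N up. Release, rise and move away.

```bash
python3 -m crank '{"hand":[0.35,0.2,0.15,0.15,0.15,0.15,0.15,0.15,0.15,0.15,0.15,0.15,0.15,0.15,0.15,0.15],"xyz":[[0,0,0],[0,0,0],[0,0,0],[0,0,0],[0,0,0],[0,0,-0.1],[0,0,-0.2],[0,0,-0.3],[0,0,-0.3],[0,0,-0.1],[0.2,0,0],[0.3,0,0],[0.3,0,0],[0.3,0,0],[0.2,0,0],[0,0,0]],"dr":[[0,0,0],[0,0,0],[0,0,0],[0,0,0],[0,0,0],[0,0,0],[0,0,0],[0,0,0],[0,0,0],[0,0,0],[0,0,0],[0,0,0],[0,0,0],[0,0,0],[0,0,0],[0,0,0]]}' 70
python3 -c "
from h import *
t=optics.read_camera('top');s=optics.read_camera('scene')
cv2.imwrite('pics/s5.png',np.hstack([crop(t,290,150,130,140,3,None),crop(s,240,190,130,140,3,None)]))"
```

```text
clock: 31.7
tcp_pos: [0.5793, 0.1883, 0.2924]
ee_rot: [0.518, 0.856, -0.0, -0.002]
wrist_force: [0.5, -0.1, -0.6]
finger_gap: 0.0364
grasp_force: 0.0
```

View pics/s5.png

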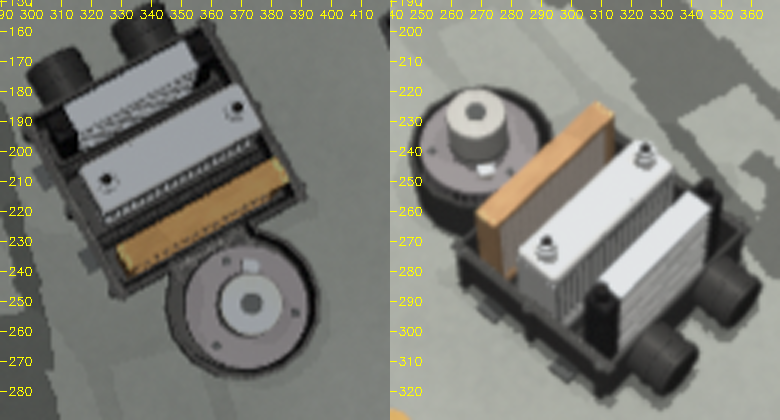

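All four parts stand in place, and the heater core's white top is centred at about (333.5,178). I check that and hand in.

```bash
python3 -c "
from h import *
c,s=np.cos(CASE[2]),np.sin(CASE[2])
d=px2w('top',289.5+133/3,149.5+85/3,.109)[:2]-CASE[:2];x,y=c*d[0]+s*d[1],-s*d[0]+c*d[1];print('heater',x,y)
if abs(x-.104)<.007 and abs(y)<.009: print(env.finish_job())"
```

```text
heater 0.10272500814672877 -0.0011887417322396232
the job is handed in; nothing more can be done
None
```

The blower, filter, evaporator and heater core are all in their bays. The camera checks put each upright and within about 4 mm of its bay centre. I handed the job in at about 32 s; the hand-in returned no verdict. I did not re-check the bystanders in the final picture, but no move went near them.

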